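# Clear the cut slat from the mitre block down its chute

## Robot

A 6-joint arm with a two-finger parallel gripper is mounted at the origin on the work surface; the furniture and walls round the work are solid. World frame = base frame: x ahead of the robot, y to its left, z up, the work surface at z = 0. Lengths are in mm, angles in rad, forces in N, time in s.
With the tool pointing down it reaches from about 275 to 1000 mm from the base axis. Payload 8.4 kg.
Tool frame: the origin (TCP) lies between the finger pads; the fingertips stand 11 mm ahead of it and the grasp point (between the pads) lies 8 mm behind it; z points along the fingers, y is the direction in which the jaws open and shut (so a half turn about z gives the same grasp; the last joint's range is limited). The gripper opens to 85 mm and grips with 20 to 120 N. Pads are 22 mm wide; open, the fingers measure 114 mm over their backs; the gripper's body (76 mm by 85 mm) begins 54 mm behind the grasp point. The pads swing forward as they close: fully open they stand 13 mm farther back than shut.
Start: joints at [-1.291, 0.353, 1.633, -0, 1.155, -0.002], TCP at [173.802, -600.351, 242.281] pointing down, gripper open.
Joint ranges: [-2.63, 2.63], [-0.92, 2.1], [0.06, 2.66], [-1.3, 4.44], [0, 2.69], [-3.02, 3.02]. Speed limits (rad/s): [2.22, 2.22, 2.79, 3.14, 3.14, 3.14].

## Interface

Orientations are given as [roll, pitch, yaw] about the fixed x, y, z axes, in that order (R = Rz(yaw) Ry(pitch) Rx(roll)).
In Python, from rig import r, eyes gives the robot as it stands. The module is installed in compiled form; this text tells all that it offers.
- The arm moves only by the tool servo_tool, never from a script. Its argument "rows" is a list of rows, each a list of 3 entries, a list of its own where there are three numbers: the shift along the world's x, y, z in cm, then the turn about the world's z in rad, then the finger opening in cm, from 0 to 8.54. A call has 1 to 5 rows; each row shifts and turns the commanded pose from where the row before left it; what a row does not reach is not made up. A row lasts 1/12 s, in which the tool goes at most 41.7 mm and 7.16 degrees, less where a joint would pass 70% of its speed; a pose out of reach is approached as far as the arm can. A call is refused whole if a number of a shift passes 4.17 or a number of a turn 0.125, either way. A call with a gripper value outside its range is refused whole. The fingers move at their own pace and stop on an object; "squeeze" is the grip in N (left out, the last holds). Time passes only in rows, so rows that do not move let the fingers close. It gives the time, the measured TCP pose, the force and the opening at its end, in the units of the state.
- r.sense(): the state, without advancing time (a new reading comes with each control period).
- eyes.grab_frame(name): name is "side" or "top"; returns a dict with "frame" (384x512x3 uint8, red, green, blue), "depth" (384x512 float32, mm along the optical axis (not along the pixel's ray), 0 where there is no reading), "vertical_fov" (degrees; the focal length in pixels is half the picture's height over the tangent of half this angle, whatever the lens; pixels are square), "cx", "cy" (the principal point, pixels), "D" ([k1, k2, p1, p2, k3] as OpenCV has them; the pictures are not rectified), "camera_from_world" (4x4, takes a point from world to camera coordinates). Camera axes: x right, y down, z forward; pixel columns grow to the right and rows downward; lengths in mm; the calibration is good to about 2 mm. A picture is of the moment at which its call begins.
- r.sign_off(): hands the job in, once; it reports no verdict.
The state is a dict: "clock": time; "qpos": joint angles; "qvel": joint speeds; "joint_efforts": joint torques, N m; "eef_pos": TCP position; "tcp_rot": TCP orientation; "contact_force": force on the tool from outside, world axes, zero at the start; "wrist_torque": the same for the moment, N m; "opening": opening from 0.0 (shut) to 1.0 (fully open).
Only numpy, scipy, OpenCV 4.12 (cv2) and the standard library are available. Lean on these libraries where they do the work, as an engineer would, in place of code of your own. Each camera call takes 0.05 s, during which the arm holds its last target.

## Task

A slat has just been sawn off in the mitre block and is still clamped there. Swing the cut slat's toggle clamp right open and leave it open, then press the fingertips on the slat, firmly enough that they grip but without bruising it, and slide it along the bed and off the ledge, so that it drops by itself down the chute and comes to rest in the catch tray. The soft wood bruises under more than 25 N; slide it, do not lift it out; keep the clamp on the remaining stock shut and leave the saw, pencil, rule and tape where they lie.

Things in the scene. Friction and masses are not known exactly. Their poses are not given: they have to be found in the camera images.
- mitre_block: Wooden mitre block on a plinth, fixed to the table, with sheet-metal chute and open catch tray at its outfeed end. Origin on the table straight below the ledge, z up; local -x points along the bed to the outfeed. Both clamps stand on its -y side. Tray inside: x -104 to -241 mm, y +-45, floor 15 and rim 62 above the table; the chute (62 wide) falls from just below the ledge into it.
- ledge (a point): Outfeed end of the bed, in the middle of the slat's track, at bed height (150 mm above the table): the edge where the slat tips off. Axes as mitre_block. The bed runs 200 mm back from here in +x, between the fence (inner face 23 mm to +y) and the near wall (inner face 28 mm to -y); both stand 22 mm above the bed and are 12 mm thick.
- saw_line (a point): Saw cut across the bed at bed height, 126 mm behind the ledge. The remaining stock (46 wide, 10 thick, fixed) begins 3 mm behind it, so nothing fits behind the slat at the start. A sprung steel guide in the near wall, 26 mm before this line, presses the slat on the fence with 12 N until the slat's rear end has passed it.
- slat_middle (a point): Centre of the sawn-off slat: soft light wood, 110 x 46 x 10 mm (x, y, z), 30 to 65 g, flat on the bed, x along it; top face 5 mm above this point, 12 mm below the wall tops; rear (+x) end 5 to 10 mm from the stock. The guide grips it: a touch under about 10 N slips; 14 to 18 N drags it; past the guide half of that will do. Bruises above 25 N.
- slat: The same slat; origin at the centre of its underside.
- cut_clamp (a joint): Toggle clamp on the sawn-off slat, the one nearer the chute. Hinge, rad: about 0 shut (handle upright, rubber foot on the slat), 2.0 fully open (handle thrown to the block's -y side and a little below level, arm and foot lifted clear). Over-centre spring: pushing the handle takes about 10 N up to 1.0 rad, then it snaps open and stays.
- cut_clamp_grip (a point): On the axis of the cut clamp's black round handle (16 mm diameter), when shut 60 mm above the pivot and 28 mm below the handle's top end. The pivot axis runs along mitre_block x, 188 mm above the table, at mitre_block x = 70, y = -66 mm; the slat's clamp arm reaches from it over the slat.
- stock_clamp (a joint): An identical toggle clamp on the remaining stock, farther from the chute (pivot at mitre_block x = 172 mm). Hinge, rad: 0 shut. Keep it shut.
- stock_clamp_grip (a point): On the axis of the stock clamp's handle, 60 mm above its pivot.
- back_saw: Small back saw, steel blade, brass back, dark turned handle, about 320 mm long, lying flat; origin at the handle's front end, blade along +x. Bystander.
- pencil: Pencil 8 x 162 mm, lying; origin at its middle. Bystander.
- rule: Steel rule 30 x 310 mm, lying; origin at its middle. Bystander.
- tape: Roll of masking tape, 96 mm across, 24 high, lying; origin at the centre of its underside. Bystander.

How it is judged (in metres and radians):
On the way, in this order (a step that is already met when the one before it is completed fails the run):
1. the cut slat's clamp is fully open (value of joint cut_clamp above 1.7 rad), for 0.2 s.
2. the slat has been slid along the bed past the guide, still lying flat in its track (x of slat_middle in the frame of mitre_block between -0.01 and 0.04 m and z of slat_middle in the frame of mitre_block between 0.15 and 0.162 m and angle between slat_middle's own z axis and vertical below 0.1 rad).
3. the slat drops over the ledge down the chute, untouched by the fingers (x of slat_middle in the frame of mitre_block between -0.1 and -0.02 m and z of slat_middle in the frame of mitre_block below 0.135 m and y of slat_middle in the frame of mitre_block between -0.035 and 0.035 m and contact force between the fingers and slat below 0.1 N).
At the end, for the whole second after the job is handed in: The slat lies at rest in the catch tray (its centre inside the tray's inner outline and less than 60 mm above the table); the cut clamp is left open (over 1.7 rad), the stock clamp shut (x of slat_middle in the frame of mitre_block between -0.241 and -0.1 m and y of slat_middle in the frame of mitre_block between -0.045 and 0.045 m and z of slat_middle in the frame of mitre_block below 0.06 m and linear speed of slat below 0.02 m/s and value of joint cut_clamp above 1.7 rad and value of joint stock_clamp below 0.2 rad); the robot touches nothing.
It fails at once if the fingers press on the slat with more than 25 N (bruised) (contact force between the fingers and slat above 25 N).
It fails at once if the slat is lifted out of the block instead of slid (z of slat_middle in the frame of mitre_block above 0.185 m).
It fails at once if the stock clamp is opened (value of joint stock_clamp above 0.2 rad).
It fails at once if the saw, pencil, rule or tape roll is moved by more than 30 mm (distance of any of back_saw, pencil, rule, tape from where it was at the start of the episode above 0.03 m).
It also fails if it takes over 51 s, if anything falls off the work surface, if the arm or the gripper's body presses on something with over 40 N, if the wrist force passes 120 N, or if a joint passes its speed limit or range.

## Working session

There is one attempt and no reset: what is moved stays moved. The work goes in short steps, Python scripts to look and compute and a tool call to move; the robot and the scene stay as the last step left them, time stands still between calls to the robot, and variables do not carry over. Pictures are saved under pics/ and viewed, and the job is handed in when it is done.

Besides the shell and the picture viewer there is one more tool, called after "Call:" by a JSON object that holds its "method" and its "body", one argument or row to a line. servo_tool: Moves the arm, as the interface text tells. Its arguments: {"type":"object","properties":{"rows":{"type":"array"},"squeeze":{"type":"number"}},"required":["rows"]}

```bash
mkdir -p pics; ls; cat > h.py <<'E'
import numpy as np, cv2
from rig import r, eyes
def cam(n):
    g=eyes.grab_frame(n); H,W=g['frame'].shape[:2]
    f=H/2/np.tan(np.radians(g['vertical_fov'])/2)
    g['K']=np.array([[f,0,g['cx']],[0,f,g['cy']],[0,0,1.]]); g['Dc']=np.array(g['D'],float)
    g['T']=np.array(g['camera_from_world']); return g
def cloud(g):
    H,W=g['depth'].shape
    u,v=np.meshgrid(np.arange(W),np.arange(H))
    p=cv2.undistortPoints(np.stack([u,v],-1).reshape(-1,1,2).astype(np.float64),g['K'],g['Dc']).reshape(H,W,2)
    d=g['depth'].astype(float)
    c=np.stack([p[...,0]*d,p[...,1]*d,d],-1)
    R=g['T'][:3,:3];t=g['T'][:3,3]
    w=(c-t)@R
    w[d<=0]=np.nan
    return w
def proj(g,P):
    P=np.atleast_2d(np.array(P,float))
    rv=cv2.Rodrigues(g['T'][:3,:3])[0]
    return cv2.projectPoints(P,rv,g['T'][:3,3],g['K'],g['Dc'])[0].reshape(-1,2)
def save(g,name,sc=1.5,box=None):
    im=g['frame'][...,::-1]
    if box: x0,y0,x1,y1=box; im=im[y0:y1,x0:x1]
    cv2.imwrite('pics/'+name,cv2.resize(im,None,fx=sc,fy=sc,interpolation=cv2.INTER_CUBIC))
E
python3 - <<'E'
from h import *
print(r.sense())
for n in ('top','side'):
    g=cam(n); save(g,n+'0.png'); np.savez('/tmp/'+n+'0.npz',**{k:g[k] for k in('frame','depth','K','Dc','T')})
    print(n,g['K'],g['Dc'],np.linalg.inv(g['T']))
E
```

```text
pics
{'clock': 0.0, 'qpos': array([-1.29139923e+00,  3.53677877e-01,  1.63412251e+00,  1.47425281e-05,
        1.15516671e+00, -2.38093343e-03]), 'qvel': array([-0.0002857 ,  0.00134889, -0.000134  ,  0.00210572,  0.00047126,
        0.00109836]), 'joint_efforts': array([-8.55952421e-04, -6.05257487e+01, -3.42063546e+01, -1.03555330e-04,
        9.42182407e-03,  1.24173397e-05]), 'eef_pos': array([ 173.68313293, -599.91966981,  241.54806074]), 'tcp_rot': array([-3.14021824e+00, -1.67516080e-05,  2.81772060e-01]), 'contact_force': array([ 1.00537616, -0.12228375, -0.11961609]), 'wrist_torque': array([ 0.02112681, -0.02167558, -0.02375859]), 'opening': 0.9985040968315874}
top [[460.70315997   0.         251.45398957]
 [  0.         460.70315997 194.31254427]
 [  0.           0.           1.        ]] [0.01462706 0.         0.         0.         0.        ] [[-2.02380989e-02 -9.96431211e-01  8.19466997e-02  3.86588641e+02]
 [-9.99793167e-01  2.03347952e-02  3.45488149e-04  3.32249005e+01]
 [-2.01062453e-03 -8.19227584e-02 -9.96636653e-01  1.52189258e+03]
 [ 0.00000000e+00  0.00000000e+00  0.00000000e+00  1.00000000e+00]]
side [[475.73550253   0.         251.12180933]
 [  0.         475.73550253 190.66253811]
 [  0.           0.           1.        ]] [-0.08990785  0.          0.          0.          0.        ] [[-9.87271960e-01 -4.69108594e-02  1.51965284e-01  2.19013686e+02]
 [-1.58161931e-01  3.89927288e-01 -9.07161239e-01  1.52897750e+03]
 [-1.66996979e-02 -9.19649977e-01 -3.92383790e-01  8.11759295e+02]
 [ 0.00000000e+00  0.00000000e+00  0.00000000e+00  1.00000000e+00]]
```

View pics/top0.png

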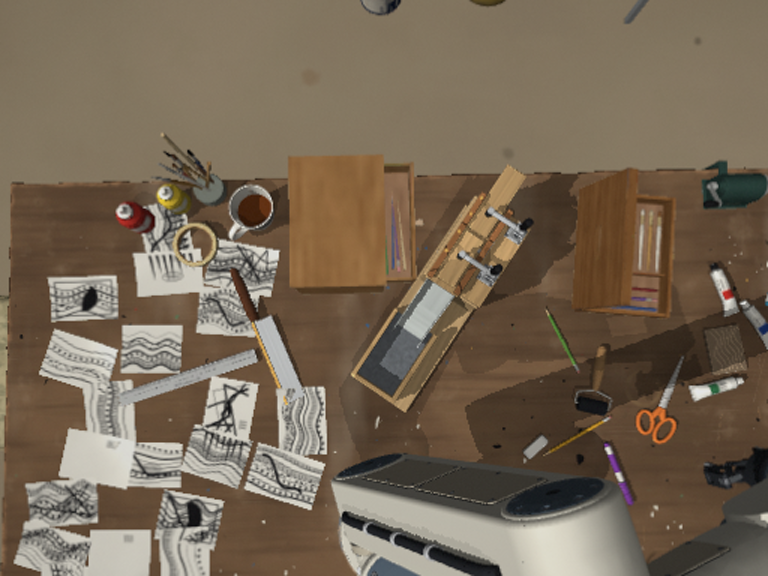

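View pics/side0.png

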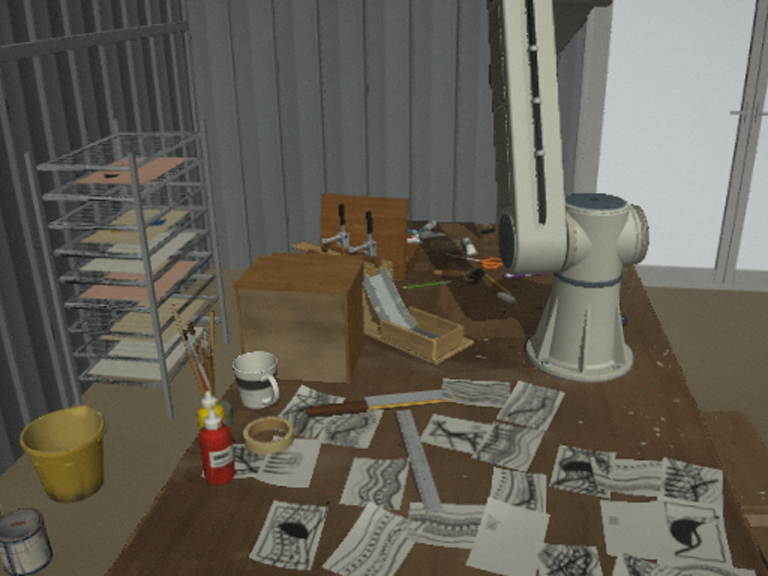

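The top view shows the block running diagonally from the tray (about 385,370) up to the stock (about 515,175), with the two clamps on its right side at about (490,265) and (520,225). There are cabinets on both sides. The side view shows the upright handles at about (342,215) and (368,220).

```bash
cat >> h.py <<'E'
def load(n):
    z=np.load('/tmp/'+n+'.npz'); return {k:z[k] for k in z.files}
E
python3 - <<'E'
from h import *
g=load('top0'); save(g,'top0c.png',5,(225,100,375,215))
s=load('side0'); save(s,'side0c.png',5,(190,120,330,240))
w=cloud(g)
for (u,v) in [(343,117),(255,250),(300,190),(285,205),(270,240),(225,130),(420,160),(440,160),(290,170),(305,165),(320,180)]:
    print((u,v),w[v,u].round(1))
E
```

```text
(343, 117) [ 726.9 -246.7  155.9]
(255, 250) [328.9  25.9  18.4]
(300, 190) [ 508.3 -110.4  161.5]
(285, 205) [469.6 -71.   76.3]
(270, 240) [360.  -23.7  12.4]
(225, 130) [679.4 105.6 223.7]
(420, 160) [ 578.2 -438.9  243.9]
(440, 160) [ 612.6 -593.     5.2]
(290, 170) [572.8 -85.1 130.3]
(305, 165) [ 583.6 -128.2  155.5]
(320, 180) [ 537.9 -172.   152.3]
```

View pics/top0c.png

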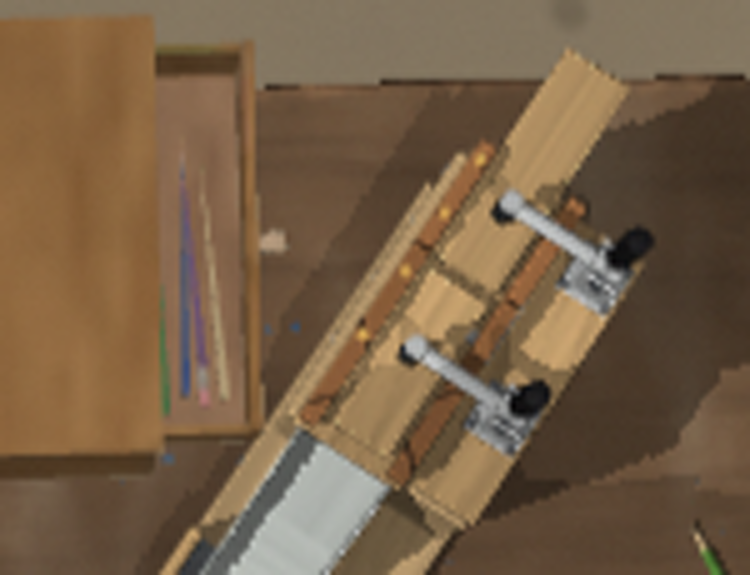

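View pics/side0c.png

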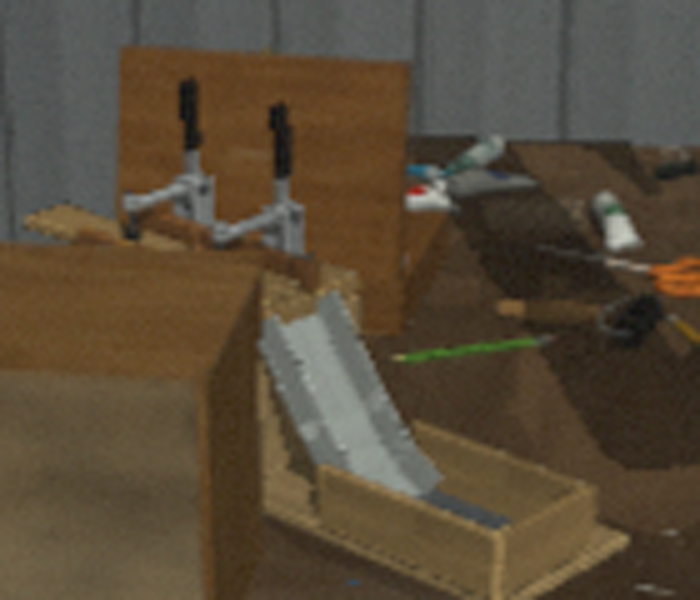

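```bash
python3 - <<'E'
from h import *
from scipy.optimize import minimize
g=load('top0'); w=cloud(g)
P=w[95:285,220:380].reshape(-1,3); P=P[np.isfinite(P[:,0])]
def loc(p,P):
    c,s=np.cos(p[2]),np.sin(p[2]); d=P[:,:2]-p[:2]
    return d[:,0]*c+d[:,1]*s, -d[:,0]*s+d[:,1]*c
def cost(p):
    x,y=loc(p,P); z=np.full(len(P),np.nan)
    z[(x>0)&(x<200)&(y>23)&(y<35)]=172
    z[(x>0)&(x<200)&(y<-28)&(y>-40)]=172
    z[(x>14)&(x<200)&(abs(y)<23)]=160
    z[(x<0)&(x>-104)&(abs(y)<60)]=90
    z[(x<-104)&(x>-241)&(abs(y)<45)]=15
    z[(x<-262)&(x>-330)&(abs(y)<100)]=0
    z[(x<100)&(x>-330)&(y>65)&(y<100)]=0
    z[(x<200)&(x>-330)&(y<-105)&(y>-140)]=0
    m=np.isfinite(z); e=np.clip(abs(P[m,2]-z[m]),0,20)
    e[(z[m]==90)]=np.where((P[m,2]<150)[z[m]==90],0,20)
    return e.mean()
best=None
for X in range(480,580,15):
  for Y in range(-150,-60,15):
    for a in np.arange(-1.4,-0.2,.1):
      c=cost((X,Y,a))
      if best is None or c<best[0]: best=(c,(X,Y,a))
print(best)
for i in range(3):
    q=minimize(cost,best[1],method='Nelder-Mead',options=dict(initial_simplex=np.array(best[1])+np.array([[0,0,0],[8,0,0],[0,8,0],[0,0,.08]])))
    best=(q.fun,q.x)
print(best)
p=best[1]; np.save('/tmp/p.npy',p)
x,y=loc(p,P)
for nm,m in dict(slat=(x>20)&(x<60)&(abs(y)<18),stock=(x>135)&(x<155)&(abs(y)<18),fence=(x>5)&(x<190)&(y>25)&(y<33),wall=(x>5)&(x<50)&(y<-30)&(y>-38),plat=(x>10)&(x<190)&(y<-45)&(y>-80)).items(): print(nm,np.median(P[m,2]),m.sum(),P[m,2].std())
# handles
top=P[(P[:,2]>255)]; xl,yl=loc(p,top)
for a,b in zip(np.c_[xl,yl].round(),top.round()): print(a,b)
# overlay
c,s=np.cos(p[2]),np.sin(p[2])
def W(x,y,z): return [p[0]+c*x-s*y,p[1]+s*x+c*y,z]
im=cv2.resize(g['frame'][...,::-1][95:285,220:380],None,fx=3.1,fy=3.1,interpolation=cv2.INTER_CUBIC)
def draw(im,g,o,f):
  for rect,z in [((0,200,23,35),172),((0,200,-40,-28),172),((9,119,-23,23),160),((129,200,-23,23),160),((-241,-104,-45,45),62)]:
    a,b,cc,d=rect; q=proj(g,[W(a,cc,z),W(b,cc,z),W(b,d,z),W(a,d,z)]); q=(q-o+.5)*f
    cv2.polylines(im,[q.astype(int)],True,(0,0,255),1)
  for X in (70,172):
    q=(proj(g,[W(X,-66,188),W(X,-66,276)])-o+.5)*f
    cv2.line(im,tuple(map(int,q[0])),tuple(map(int,q[1])),(0,255,0),1)
draw(im,g,np.array([220,95]),3.1); cv2.imwrite('pics/fit_t.png',im)
g=load('side0'); im=cv2.resize(g['frame'][...,::-1][120:250,190:330],None,fx=4.5,fy=4.5,interpolation=cv2.INTER_CUBIC)
draw(im,g,np.array([190,120]),4.5); cv2.imwrite('pics/fit_s.png',im)
E
```

```text
(np.float64(3.854967998629117), (510, -90, np.float64(-0.5999999999999992)))
(np.float64(3.4206789530533337), array([509.22744403, -92.43739291,  -0.60408388]))
slat 159.78999730416925 161 3.05648954828673
stock 160.38058925543604 79 2.583217537140571
fence 172.00330567000458 164 3.232429637864139
wall 172.40504044477856 41 2.5607082401302947
plat 150.19371167864432 751 39.57729082282131
[172. -62.] [ 616. -241.  278.]
[174. -64.] [ 616. -244.  275.]
[174. -66.] [ 615. -246.  279.]
[178. -69.] [ 616. -250.  273.]
[169. -61.] [ 613. -239.  275.]
[170. -63.] [ 614. -241.  274.]
[173. -66.] [ 614. -245.  272.]
[173. -68.] [ 613. -247.  274.]
[175. -70.] [ 613. -249.  276.]
[176. -72.] [ 613. -252.  276.]
[168. -61.] [ 612. -238.  265.]
[167. -63.] [ 611. -239.  273.]
[168. -65.] [ 611. -241.  275.]
[169. -67.] [ 610. -243.  277.]
[170. -69.] [ 610. -246.  279.]
[172. -71.] [ 610. -249.  277.]
[174. -74.] [ 610. -252.  275.]
[165. -62.] [ 610. -237.  266.]
[164. -64.] [ 608. -238.  277.]
[165. -66.] [ 608. -241.  276.]
[167. -69.] [ 608. -244.  274.]
[168. -71.] [ 607. -246.  277.]
[169.
[... 702 characters left out ...]
7. -61.] [ 529. -181.  276.]
[ 68. -63.] [ 529. -183.  278.]
[ 70. -66.] [ 529. -186.  276.]
[ 71. -68.] [ 529. -189.  276.]
[ 72. -70.] [ 529. -191.  279.]
[ 64. -61.] [ 527. -179.  270.]
[ 64. -63.] [ 526. -180.  278.]
[ 66. -65.] [ 527. -184.  274.]
[ 67. -67.] [ 526. -186.  275.]
[ 68. -69.] [ 526. -188.  278.]
[ 70. -72.] [ 526. -191.  279.]
[ 62. -63.] [ 525. -179.  267.]
[ 62. -64.] [ 524. -181.  275.]
[ 63. -66.] [ 523. -183.  280.]
[ 65. -69.] [ 523. -186.  278.]
[ 66. -71.] [ 524. -189.  276.]
[ 69. -74.] [ 524. -192.  273.]
[ 61. -67.] [ 522. -182.  267.]
[ 61. -68.] [ 521. -183.  276.]
[ 62. -70.] [ 521. -186.  277.]
[ 64. -73.] [ 521. -189.  277.]
[ 61. -69.] [ 520. -184.  258.]
```

View pics/fit_t.png

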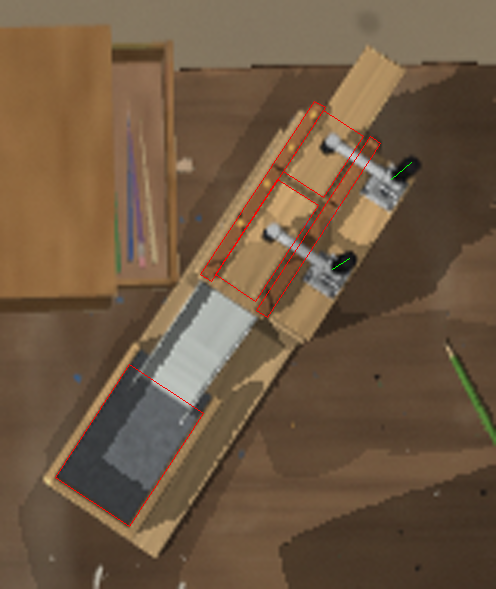

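View pics/fit_s.png

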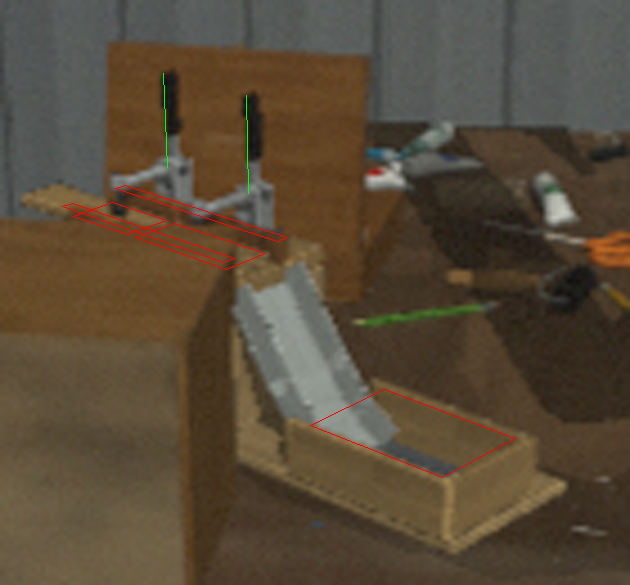

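Call:
{"method": "servo_tool", "body": {
  "rows": [
    [[0.5,1.5,1.5],0.1,0],
    [[1.5,2.0,1.5],0.12,0],
    [[1.9,2.2,1.2],0.12,0],
    [[1.9,2.2,0.9],0.12,0],
    [[1.9,2.2,0.9],0.12,0]
  ],
  "squeeze": 40
}}

```text
clock: 0.52
eef_pos: [251.2, -498.3, 302.6]
tcp_rot: [-3.141, -0.0, 0.867]
contact_force: [0.9, -0.1, -0.0]
opening: 0.297
```

Call:
{"method": "servo_tool", "body": {
  "rows": [
    [[1.9,2.3,0.4],0.1,0],
    [[1.9,2.3,0.4],0,0],
    [[1.9,2.3,0],0,0],
    [[1.9,2.3,0],0,0],
    [[1.9,2.3,0],0,0]
  ]
}}

```text
clock: 0.93
eef_pos: [346.4, -383.0, 310.2]
tcp_rot: [-3.141, -0.0, 0.962]
contact_force: [-0.9, -0.9, -0.2]
opening: -0.001
```

Call:
{"method": "servo_tool", "body": {
  "rows": [
    [[1.9,2.3,0],0,0],
    [[1.9,2.3,0],0,0],
    [[1.9,2.3,0],0,0],
    [[1.9,2.3,0],0,0],
    [[1.9,2.3,0],0,0]
  ]
}}

```text
clock: 1.35
eef_pos: [441.3, -268.0, 310.1]
tcp_rot: [-3.141, 0.0, 0.962]
contact_force: [-0.0, -0.2, -0.5]
opening: -0.004
```

Call:
{"method": "servo_tool", "body": {
  "rows": [
    [[2.1,2.2,0],0,0],
    [[2.1,2.2,0],0,0],
    [[2.1,2.2,0],0,0],
    [[2.1,2.1,0],0,0],
    [[2.1,2.1,0],0,0]
  ]
}}

```text
clock: 1.77
eef_pos: [546.5, -160.0, 310.0]
tcp_rot: [-3.141, 0.0, 0.962]
contact_force: [0.4, 0.0, 0.8]
opening: -0.003
```

```bash
cat >> h.py <<'E'
p0=np.load('/tmp/p.npy')
def L(P):
    c,s=np.cos(p0[2]),np.sin(p0[2]); d=np.asarray(P)[...,:2]-p0[:2]
    return np.stack([d[...,0]*c+d[...,1]*s,-d[...,0]*s+d[...,1]*c,np.asarray(P)[...,2]],-1)
E
python3 - <<'E'
from h import *
s=r.sense(); print(s['eef_pos'],L(s['eef_pos']),s['qpos'])
g=cam('side'); save(g,'side1.png',5,(190,80,330,200))
E
```

```text
[ 546.45797732 -159.97526534  309.97058068] [ 69.00365201 -34.43795624 309.97058068] [-2.87389793e-01  2.08255564e-01  1.67619277e+00 -6.54854039e-05
  1.25775011e+00  3.21392380e-01]
```

View pics/side1.png

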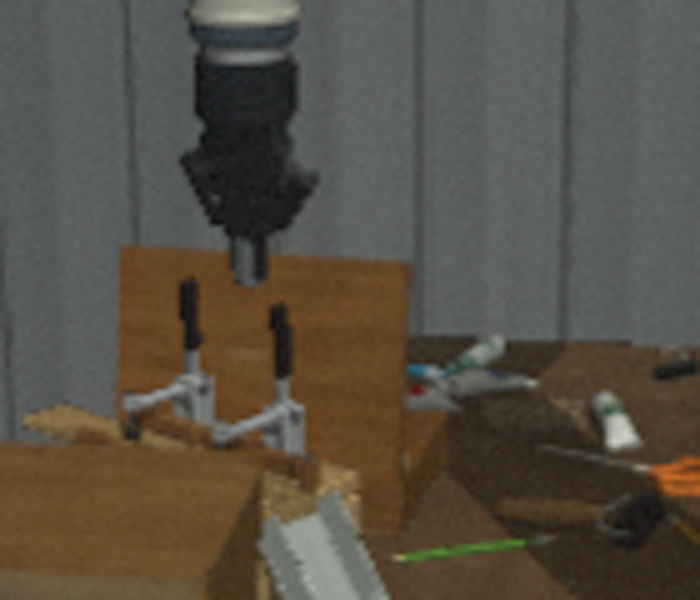

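The side view shows the closed fingers with the tip at crop (250,283), to the fence side of the cut clamp's handle at (282,310) and well above it. I'll descend and push.

Call:
{"method": "servo_tool", "body": {
  "rows": [
    [[0,0,-1.2],0,0],
    [[0,0,-1.5],0,0],
    [[0,0,-1.4],0,0],
    [[0,0,-0.6],0,0],
    [[0,0,0],0,0]
  ]
}}

```text
clock: 2.23
eef_pos: [544.0, -161.6, 261.0]
tcp_rot: [-3.138, 0.001, 0.961]
contact_force: [-1.1, 0.3, 0.4]
opening: 0.003
```

Call:
{"method": "servo_tool", "body": {
  "rows": [
    [[-0.34,-0.5,0],0,0],
    [[-0.34,-0.5,0],0,0],
    [[-0.34,-0.5,0],0,0],
    [[-0.34,-0.5,0],0,0],
    [[-0.34,-0.5,0],0,0]
  ]
}}

```text
clock: 2.65
eef_pos: [529.6, -185.6, 264.3]
tcp_rot: [3.14, -0.004, 0.961]
contact_force: [5.3, 10.3, -3.5]
opening: -0.003
```

Call:
{"method": "servo_tool", "body": {
  "rows": [
    [[-0.34,-0.5,-0.1],0,0],
    [[-0.34,-0.5,-0.2],0,0],
    [[-0.34,-0.5,-0.3],0,0],
    [[-0.34,-0.5,-0.4],0,0],
    [[-0.34,-0.5,-0.4],0,0]
  ]
}}

```text
clock: 3.07
eef_pos: [512.4, -211.7, 251.3]
tcp_rot: [3.139, -0.002, 0.961]
contact_force: [0.8, 4.1, 6.4]
opening: 0.002
```

Call:
{"method": "servo_tool", "body": {
  "rows": [
    [[-0.25,-0.37,-0.5],0,0],
    [[-0.25,-0.37,-0.5],0,0],
    [[-0.2,-0.3,-0.5],0,0],
    [[-0.17,-0.25,-0.5],0,0],
    [[0,0,0],0,0]
  ]
}}

```text
clock: 3.48
eef_pos: [502.2, -224.8, 228.5]
tcp_rot: [-3.141, 0.0, 0.961]
contact_force: [-0.6, 0.6, 0.2]
opening: -0.004
```

```bash
python3 - <<'E'
from h import *
s=r.sense(); print(L(s['eef_pos']),s['contact_force'])
g=cam('side'); save(g,'side2.png',5,(190,80,330,200))
g=cam('top'); save(g,'top2.png',5,(225,100,375,215))
E
```

```text
[  69.35650113 -112.95353958  228.53801849] [-0.60181284  0.61246038  0.19857412]
```

View pics/side2.png

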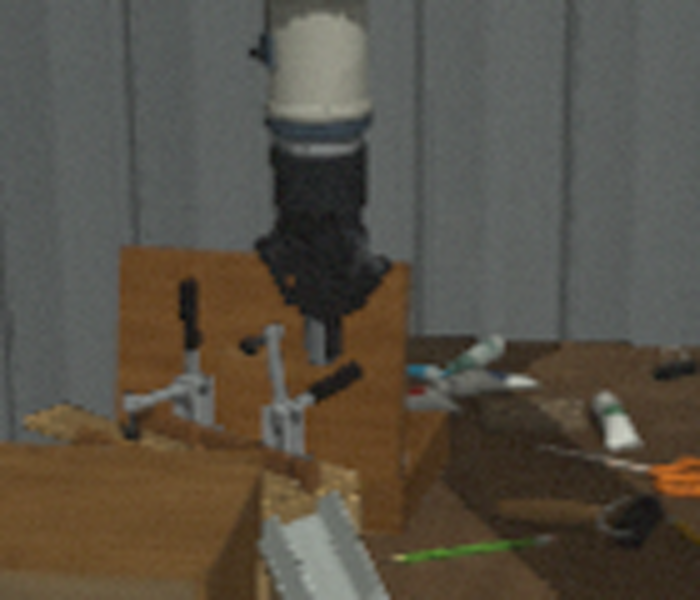

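View pics/top2.png

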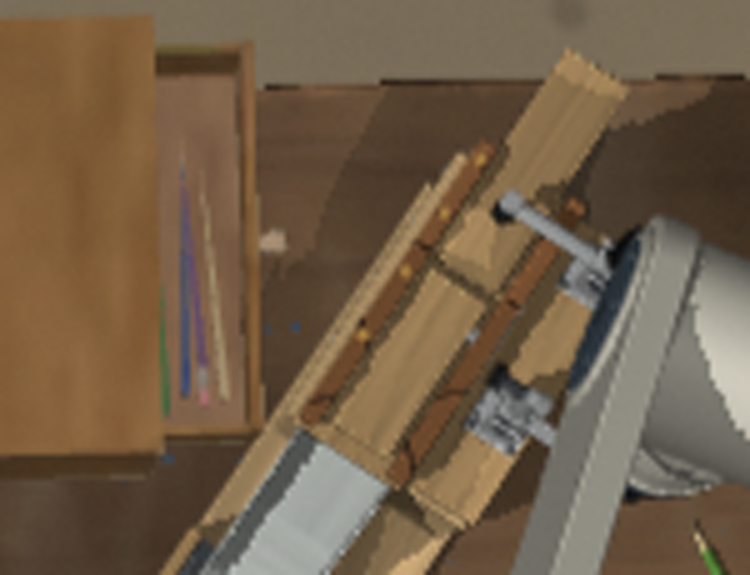

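Call:
{"method": "servo_tool", "body": {
  "rows": [
    [[0,0,0],0,0],
    [[0,0,0],0,0],
    [[0,0,0],0,0]
  ]
}}

```text
clock: 3.83
eef_pos: [502.3, -225.0, 228.8]
tcp_rot: [-3.141, 0.002, 0.962]
contact_force: [-3.4, -6.8, -4.7]
opening: -0.002
```

```bash
python3 - <<'E'
from h import *
s=r.sense(); print(L(s['eef_pos']),s['contact_force'])
g=cam('side'); save(g,'side3.png',5,(190,80,330,200))
E
```

```text
[  69.61490791 -113.05655704  228.79435029] [-3.41113154 -6.79969967 -4.73204565]
```

View pics/side3.png

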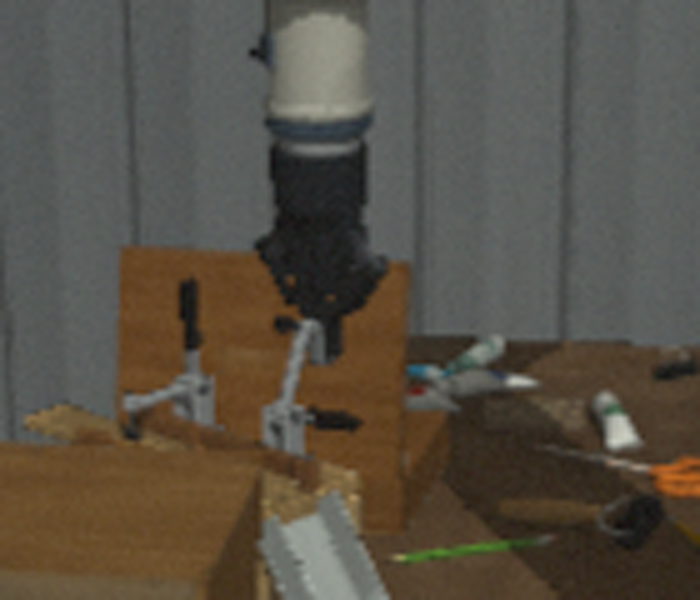

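The clamp has snapped over. Its arm, at crop (305,330), now rests on the finger and pushes about 8 N toward -y, and the handle is level at (335,420). I'll move off toward -y and up so it can open fully.

Call:
{"method": "servo_tool", "body": {
  "rows": [
    [[-0.45,-0.66,0.3],0,0],
    [[-0.9,-1.3,1.0],0,0],
    [[-0.9,-1.3,2.0],0,0],
    [[0,0,3.0],0,0],
    [[0,0,3.0],0,0]
  ]
}}

```text
clock: 4.3
eef_pos: [479.8, -257.2, 323.3]
tcp_rot: [-3.14, -0.0, 0.961]
contact_force: [1.0, -0.5, 0.2]
opening: -0.002
```

```bash
python3 - <<'E'
from h import *
s=r.sense(); print(L(s['eef_pos']),s['contact_force'])
g=cam('side'); save(g,'side4.png',5,(190,80,330,200))
E
```

```text
[  69.35683455 -152.35790529  323.2620167 ] [ 1.01739133 -0.49505529  0.15643481]
```

View pics/side4.png

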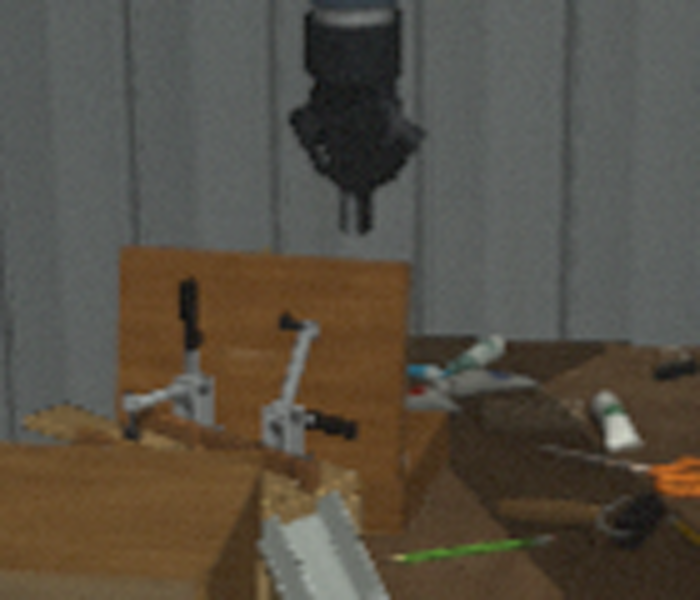

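```bash
python3 - <<'E'
from h import *
g=cam('top'); save(g,'top4.png',6,(270,120,370,210))
np.savez('/tmp/top4.npz',**{k:g[k] for k in('frame','depth','K','Dc','T')})
c,s=np.cos(p0[2]),np.sin(p0[2])
def W(x,y,z): return [p0[0]+c*x-s*y,p0[1]+s*x+c*y,z]
for q in [(0,0,150),(9,0,160),(14,0,160),(119,0,160),(124,0,160),(129,0,160),(100,0,160),(100,-28,172)]:
    print(q,(proj(g,W(*q))[0]+.5-[270,120])*6)
h=cam('side')
for th in (1.7,2.0): print(th,[(proj(h,W(70,-66-rr*np.sin(th),188+rr*np.cos(th)))[0]+.5-[190,80])*5 for rr in (40,88)])
E
```

```text
(0, 0, 150) [144.46264489 424.05110971]
(9, 0, 160) [156.18157256 407.09845357]
(14, 0, 160) [161.68740632 398.70667346]
(119, 0, 160) [276.73981974 223.38002547]
(124, 0, 160) [282.19202254 215.07300047]
(129, 0, 160) [287.6418772  206.76968903]
(100, 0, 160) [255.9998987  254.98079789]
(100, -28, 172) [306.99876715 282.33290153]
1.7 [array([311.72006092, 407.83455044]), array([352.72218233, 400.11152746])]
2.0 [array([309.07723223, 422.6134297 ]), array([346.91538366, 432.02186518])]
```

View pics/top4.png

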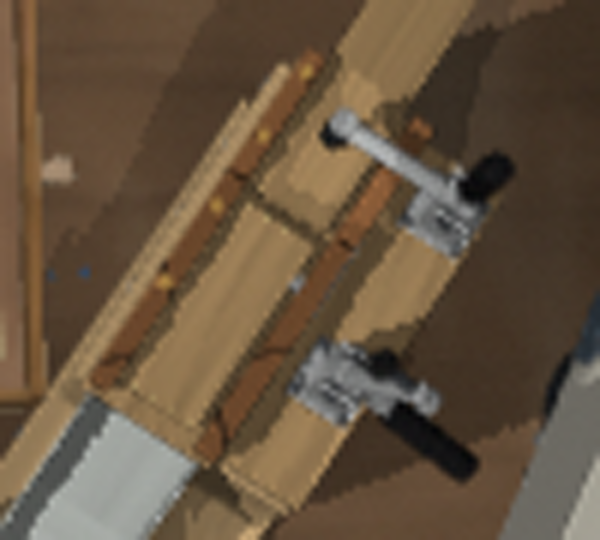

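Top view: the cut clamp is open, with its handle lying out to (460,465), which matches 2.0 rad in both views. The slat is in its track from about (165,410) to (285,216), so its rear end is at x of roughly 122 and its centre at roughly 67. The guide shows at (297,283). Next I'll go over the slat at local x 100.

Call:
{"method": "servo_tool", "body": {
  "rows": [
    [[2.2,2.1,0],0,0],
    [[2.2,2.1,0],0,0],
    [[2.2,2.2,0],0,0],
    [[2.2,2.1,0],0,0],
    [[2.2,2.2,0],0,0]
  ]
}}

```text
clock: 4.87
eef_pos: [591.0, -148.6, 321.2]
tcp_rot: [-3.14, 0.0, 0.962]
contact_force: [0.5, 0.2, -0.2]
opening: -0.004
```

Call:
{"method": "servo_tool", "body": {
  "rows": [
    [[0,0,-2.5],0,0],
    [[0,0,-3.0],0,0],
    [[0,0,-3.0],0,0],
    [[0,0,-2.5],0,0],
    [[0,0,-1.5],0,0]
  ]
}}

```text
clock: 5.28
eef_pos: [588.5, -149.0, 193.1]
tcp_rot: [-3.137, 0.002, 0.962]
contact_force: [-1.0, -1.0, -0.1]
opening: -0.002
```

```bash
python3 - <<'E'
from h import *
s=r.sense(); print(s['eef_pos'],L(s['eef_pos']),s['contact_force'],s['tcp_rot'])
g=cam('side'); save(g,'side5.png',5,(190,80,330,200))
g=cam('top'); save(g,'top5.png',5,(250,110,370,220))
E
```

```text
[ 588.53905655 -148.95830174  193.10790311] [ 97.37961282  -1.46834046 193.10790311] [-0.97675535 -0.99096386 -0.08425207] [-3.13666636e+00  1.52480088e-03  9.62453170e-01]
```

View pics/side5.png

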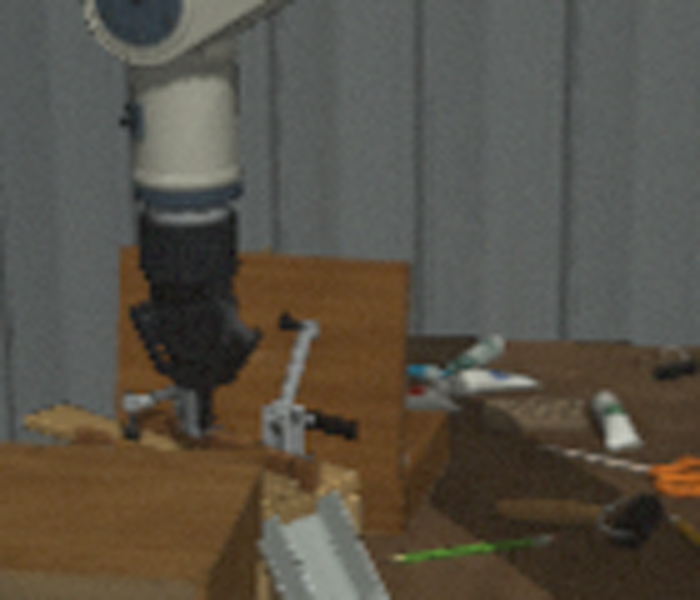

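View pics/top5.png

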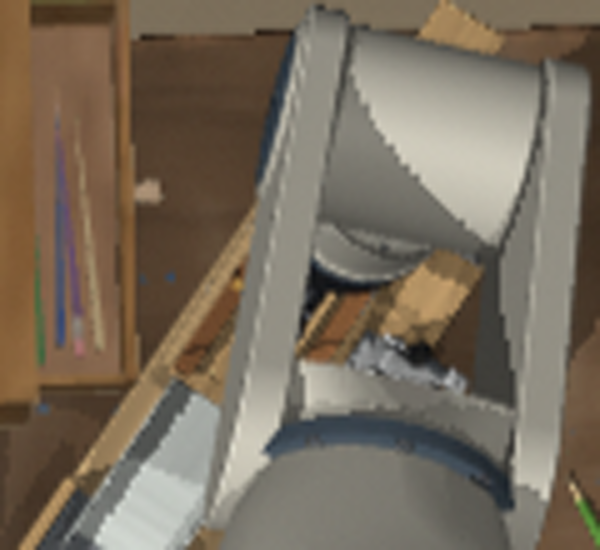

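The side view shows the fingers lowered over the bed at (200,430), clear of both clamps. I'll descend gently to contact.

Call:
{"method": "servo_tool", "body": {
  "rows": [
    [[0,0,-0.5],0,0],
    [[0,0,-0.5],0,0],
    [[0,0,-0.4],0,0],
    [[0,0,-0.2],0,0],
    [[0,0,0],0,0]
  ]
}}

```text
clock: 5.8
eef_pos: [590.6, -149.9, 181.4]
tcp_rot: [3.141, -0.0, 0.962]
contact_force: [-0.5, -0.5, -0.7]
opening: -0.001
```

Call:
{"method": "servo_tool", "body": {
  "rows": [
    [[0,0,0],0,0],
    [[0,0,0],0,0]
  ]
}}

```text
clock: 5.97
eef_pos: [590.8, -149.9, 181.8]
tcp_rot: [3.141, -0.0, 0.962]
contact_force: [0.4, -0.2, 0.0]
opening: 0.001
```

Call:
{"method": "servo_tool", "body": {
  "rows": [
    [[0,0,-0.2],0,0],
    [[0,0,-0.2],0,0],
    [[0,0,-0.2],0,0],
    [[0,0,-0.15],0,0],
    [[0,0,-0.1],0,0]
  ]
}}

```text
clock: 6.38
eef_pos: [590.5, -149.8, 172.5]
tcp_rot: [-3.141, 0.0, 0.962]
contact_force: [0.2, -0.4, 0.4]
opening: -0.002
```

Call:
{"method": "servo_tool", "body": {
  "rows": [
    [[0,0,-0.1],0,0],
    [[0,0,0],0,0]
  ]
}}

```text
clock: 6.55
eef_pos: [590.5, -149.8, 171.5]
tcp_rot: [-3.141, 0.0, 0.962]
contact_force: [-0.6, 0.7, 0.1]
opening: -0.0
```

Call:
{"method": "servo_tool", "body": {
  "rows": [
    [[0,0,-0.05],0,0],
    [[0,0,0],0,0]
  ]
}}

```text
clock: 6.72
eef_pos: [590.6, -149.9, 171.2]
tcp_rot: [-3.142, -0.0, 0.962]
contact_force: [-0.0, -0.2, -0.3]
opening: 0.004
```

Call:
{"method": "servo_tool", "body": {
  "rows": [
    [[0,0,-0.05],0,0],
    [[0,0,0],0,0]
  ]
}}

```text
clock: 6.88
eef_pos: [590.7, -149.9, 171.1]
tcp_rot: [3.141, -0.0, 0.962]
contact_force: [-1.2, 0.6, 2.2]
opening: 0.001
```

Call:
{"method": "servo_tool", "body": {
  "rows": [
    [[0,0,-0.04],0,0],
    [[0,0,0],0,0]
  ]
}}

```text
clock: 7.05
eef_pos: [590.7, -149.9, 171.1]
tcp_rot: [3.141, -0.0, 0.962]
contact_force: [-2.4, -0.4, 6.3]
opening: -0.003
```

Call:
{"method": "servo_tool", "body": {
  "rows": [
    [[0,0,-0.04],0,0],
    [[0,0,0],0,0]
  ]
}}

```text
clock: 7.22
eef_pos: [590.7, -149.9, 171.0]
tcp_rot: [3.141, -0.0, 0.962]
contact_force: [-3.7, 1.1, 10.8]
opening: -0.001
```

Call:
{"method": "servo_tool", "body": {
  "rows": [
    [[0,0,-0.04],0,0],
    [[0,0,0],0,0]
  ]
}}

```text
clock: 7.38
eef_pos: [590.7, -149.9, 171.0]
tcp_rot: [3.141, -0.0, 0.962]
contact_force: [-4.5, 0.4, 13.6]
opening: -0.003
```

Call:
{"method": "servo_tool", "body": {
  "rows": [
    [[-0.08,0.057,-0.01],0,0],
    [[-0.08,0.057,0],0,0],
    [[-0.08,0.057,0],0,0]
  ]
}}

```text
clock: 7.63
eef_pos: [590.2, -149.3, 171.1]
tcp_rot: [3.136, -0.001, 0.962]
contact_force: [3.4, -4.4, 5.9]
opening: -0.002
```

Call:
{"method": "servo_tool", "body": {
  "rows": [
    [[0,0,-0.05],0,0],
    [[0,0,-0.03],0,0]
  ]
}}

```text
clock: 7.8
eef_pos: [590.2, -149.3, 171.0]
tcp_rot: [3.136, -0.001, 0.962]
contact_force: [-1.0, -2.6, 15.9]
opening: 0.001
```

Call:
{"method": "servo_tool", "body": {
  "rows": [
    [[-0.08,0.057,-0.02],0,0],
    [[-0.08,0.057,-0.02],0,0]
  ]
}}

```text
clock: 7.97
eef_pos: [589.9, -149.1, 171.0]
tcp_rot: [3.133, -0.001, 0.962]
contact_force: [4.0, -8.7, 11.4]
opening: -0.001
```

Call:
{"method": "servo_tool", "body": {
  "rows": [
    [[-0.08,0.057,-0.02],0,0],
    [[-0.08,0.057,-0.02],0,0]
  ]
}}

```text
clock: 8.13
eef_pos: [588.9, -148.3, 171.0]
tcp_rot: [3.131, -0.001, 0.962]
contact_force: [4.2, -9.8, 14.7]
opening: -0.001
```

Call:
{"method": "servo_tool", "body": {
  "rows": [
    [[-0.11,0.017,-0.01],0,0],
    [[-0.11,0.017,-0.01],0,0]
  ]
}}

```text
clock: 8.3
eef_pos: [587.3, -147.3, 171.0]
tcp_rot: [3.131, -0.003, 0.962]
contact_force: [7.5, -3.1, 13.8]
opening: 0.0
```

Call:
{"method": "servo_tool", "body": {
  "rows": [
    [[-0.08,0.057,0],0,0],
    [[-0.08,0.057,0],0,0]
  ]
}}

```text
clock: 8.47
eef_pos: [585.7, -146.1, 171.0]
tcp_rot: [3.131, -0.003, 0.962]
contact_force: [6.4, -4.3, 13.9]
opening: -0.001
```

```bash
cat > st.py <<'E'
from h import *
s=r.sense(); f=s['contact_force']; c,sn=np.cos(p0[2]),np.sin(p0[2])
print('t',s['clock'].__round__(2) if not hasattr(s['clock'],'item') else s['clock'],'L',L(s['eef_pos']).round(1),'Fl',np.round([f[0]*c+f[1]*sn,-f[0]*sn+f[1]*c,f[2]],1),'mag',np.linalg.norm(f).round(1))
E
python3 - <<'E'
exec(open('st.py').read())
g=cam('top'); save(g,'top6.png',5,(250,110,370,220))
g=cam('side'); save(g,'side6.png',6,(205,130,305,220))
E
```

```text
t 8.47 L [ 93.4  -0.8 171. ] Fl [ 7.7  0.1 13.9] mag 15.9
```

View pics/top6.png

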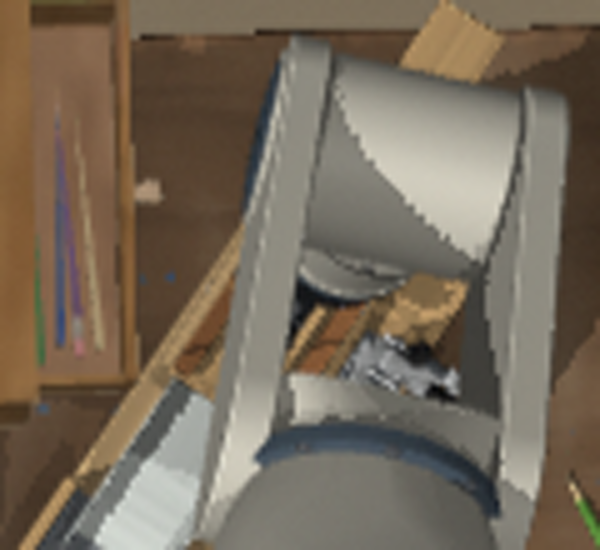

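Call:
{"method": "servo_tool", "body": {
  "rows": [
    [[-0.12,0.085,0],0,0],
    [[-0.12,0.085,0],0,0],
    [[-0.12,0.085,0],0,0],
    [[-0.12,0.085,0],0,0],
    [[-0.12,0.085,0],0,0]
  ]
}}

```text
clock: 8.98
eef_pos: [579.7, -142.0, 171.1]
tcp_rot: [3.131, -0.003, 0.962]
contact_force: [6.5, -5.4, 14.2]
opening: -0.002
```

```bash
python3 st.py
```

```text
t 8.98 L [ 86.2  -0.7 171.1] Fl [ 8.4 -0.7 14.2] mag 16.5
```

Call:
{"method": "servo_tool", "body": {
  "rows": [
    [[-0.12,0.085,0],0,0],
    [[-0.12,0.085,0],0,0],
    [[-0.12,0.085,0],0,0],
    [[-0.12,0.085,0],0,0],
    [[-0.12,0.085,0],0,0]
  ]
}}

```text
clock: 9.4
eef_pos: [573.5, -137.7, 171.0]
tcp_rot: [3.131, -0.003, 0.962]
contact_force: [1.5, -2.0, 17.6]
opening: 0.002
```

```bash
python3 - <<'E'
exec(open('st.py').read())
g=cam('side'); save(g,'side7.png',6,(205,130,305,220))
c,s=np.cos(p0[2]),np.sin(p0[2])
def W(x,y,z): return [p0[0]+c*x-s*y,p0[1]+s*x+c*y,z]
for q in [(0,23,160),(0,-23,160),(-10,23,160),(-10,-23,160)]: print(q,(proj(g,W(*q))[0]+.5-[205,130])*6)
E
```

```text
t 9.4 L [ 78.6  -0.7 171. ] Fl [ 2.4 -0.9 17.6] mag 17.8
(0, 23, 160) [222.69498795 302.44772659]
(0, -23, 160) [274.46047504 281.91139145]
(-10, 23, 160) [234.27826383 306.45443569]
(-10, -23, 160) [286.03321227 285.77636343]
```

View pics/side7.png

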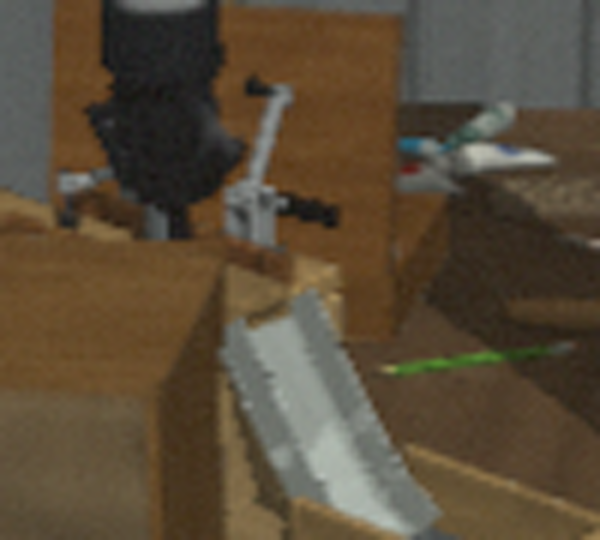

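View pics/side6.png

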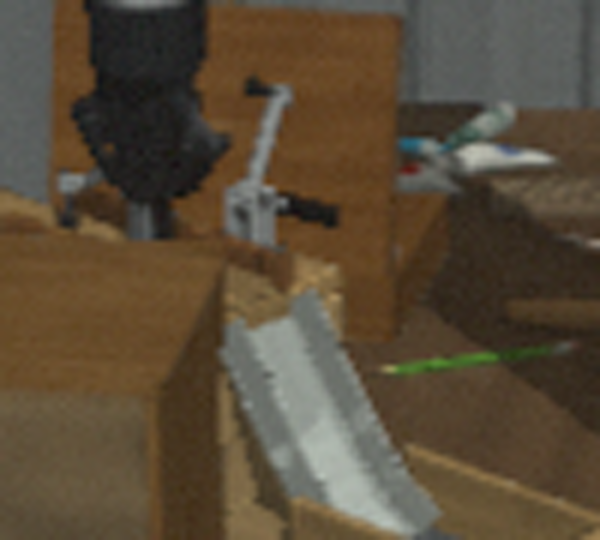

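The drag force has dropped from 8 N to 2.4 N after about 21 mm of travel. That fits the rear end having passed the guide, so the slat moved with the finger. I'll ease the pressure and carry on.

Call:
{"method": "servo_tool", "body": {
  "rows": [
    [[-0.08,0.057,0.03],0,0],
    [[-0.12,0.085,0.03],0,0],
    [[-0.12,0.085,0],0,0],
    [[-0.12,0.085,0],0,0],
    [[-0.12,0.085,0],0,0]
  ]
}}

```text
clock: 9.87
eef_pos: [566.6, -132.9, 171.0]
tcp_rot: [3.134, -0.002, 0.962]
contact_force: [2.3, -2.8, 14.5]
opening: -0.001
```

```bash
python3 st.py
```

```text
t 9.87 L [ 70.2  -0.7 171. ] Fl [ 3.5 -1.  14.5] mag 15.0
```

Call:
{"method": "servo_tool", "body": {
  "rows": [
    [[-0.16,0.113,0.02],0,0],
    [[-0.16,0.113,0.01],0,0],
    [[-0.16,0.113,0.01],0,0],
    [[-0.16,0.113,0],0,0],
    [[-0.16,0.113,0],0,0]
  ]
}}

```text
clock: 10.28
eef_pos: [558.3, -127.1, 171.0]
tcp_rot: [3.135, -0.002, 0.962]
contact_force: [2.6, -1.3, 12.5]
opening: 0.002
```

```bash
python3 st.py
```

```text
t 10.28 L [ 60.   -0.6 171. ] Fl [ 2.8  0.4 12.5] mag 12.8
```

Call:
{"method": "servo_tool", "body": {
  "rows": [
    [[-0.16,0.113,0],0,0],
    [[-0.16,0.113,0],0,0],
    [[-0.16,0.113,0],0,0],
    [[-0.16,0.113,0],0,0],
    [[-0.16,0.113,0],0,0]
  ]
}}

```text
clock: 10.7
eef_pos: [550.3, -121.5, 171.0]
tcp_rot: [3.135, -0.002, 0.962]
contact_force: [1.4, -1.1, 13.2]
opening: 0.002
```

```bash
python3 - <<'E'
exec(open('st.py').read())
g=cam('side'); save(g,'side8.png',6,(205,130,305,220))
c,s=np.cos(p0[2]),np.sin(p0[2])
def W(x,y,z): return [p0[0]+c*x-s*y,p0[1]+s*x+c*y,z]
for q in [(0,23,160),(0,-23,160),(-39,23,160),(-39,-23,160)]: print(q,(proj(g,W(*q))[0]+.5-[205,130])*6)
E
```

```text
t 10.7 L [ 50.3  -0.6 171. ] Fl [ 1.8 -0.1 13.2] mag 13.3
(0, 23, 160) [222.69498795 302.44772659]
(0, -23, 160) [274.46047504 281.91139145]
(-39, 23, 160) [268.35723888 318.24337364]
(-39, -23, 160) [320.07027398 297.14538088]
```

View pics/side8.png

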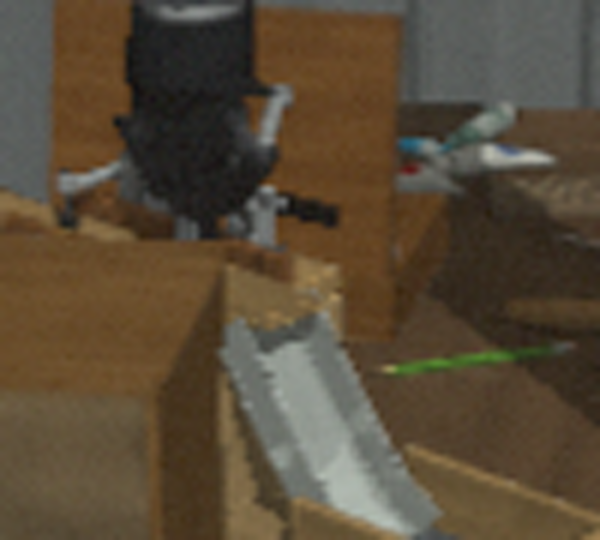

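The slat's front edge now overhangs the chute at (265,325)–(325,303), which matches a front end at about -39 mm and so a centre at about +16. I'll go on another 30 mm.

Call:
{"method": "servo_tool", "body": {
  "rows": [
    [[-0.16,0.113,0],0,0],
    [[-0.16,0.113,0],0,0],
    [[-0.16,0.113,0],0,0],
    [[-0.16,0.113,0],0,0],
    [[-0.16,0.113,0],0,0]
  ]
}}

```text
clock: 11.17
eef_pos: [542.3, -115.9, 171.0]
tcp_rot: [3.135, -0.002, 0.962]
contact_force: [2.0, -2.6, 13.6]
opening: -0.002
```

```bash
python3 st.py
```

```text
t 11.17 L [ 40.5  -0.5 171. ] Fl [ 3.1 -1.  13.6] mag 14.0
```

Call:
{"method": "servo_tool", "body": {
  "rows": [
    [[-0.16,0.113,0],0,0],
    [[-0.16,0.113,0],0,0],
    [[-0.16,0.113,0],0,0],
    [[-0.16,0.113,0],0,0],
    [[-0.16,0.113,0],0,0]
  ]
}}

```text
clock: 11.58
eef_pos: [534.3, -110.3, 171.0]
tcp_rot: [3.135, -0.002, 0.962]
contact_force: [2.2, -3.0, 12.3]
opening: 0.003
```

```bash
python3 st.py
```

```text
t 11.58 L [ 30.8  -0.4 171. ] Fl [ 3.5 -1.3 12.3] mag 12.9
```

Call:
{"method": "servo_tool", "body": {
  "rows": [
    [[-0.16,0.113,0],0,0],
    [[-0.16,0.113,0],0,0],
    [[-0.16,0.113,0],0,0],
    [[-0.16,0.113,0],0,0],
    [[-0.16,0.113,0],0,0]
  ]
}}

```text
clock: 12.0
eef_pos: [526.3, -104.7, 171.0]
tcp_rot: [3.135, -0.002, 0.962]
contact_force: [1.5, -3.1, 14.0]
opening: -0.001
```

```bash
python3 st.py
```

```text
t 12.0 L [ 21.   -0.4 171. ] Fl [ 3.  -1.7 14. ] mag 14.4
```

Call:
{"method": "servo_tool", "body": {
  "rows": [
    [[0,0,3.0],0,0],
    [[0,0,3.5],0,0],
    [[0,0,3.5],0,0],
    [[0,0,3.0],0,0],
    [[0,0,0],0,0]
  ]
}}

```text
clock: 12.42
eef_pos: [526.5, -104.3, 305.1]
tcp_rot: [3.133, -0.004, 0.962]
contact_force: [-0.2, 0.1, 0.3]
opening: 0.002
```

```bash
python3 - <<'E'
exec(open('st.py').read())
g=cam('side'); save(g,'side9.png',5,(190,100,330,220))
E
```

```text
t 12.42 L [2.090e+01 1.000e-01 3.051e+02] Fl [-0.2  0.   0.3] mag 0.4
```

View pics/side9.png

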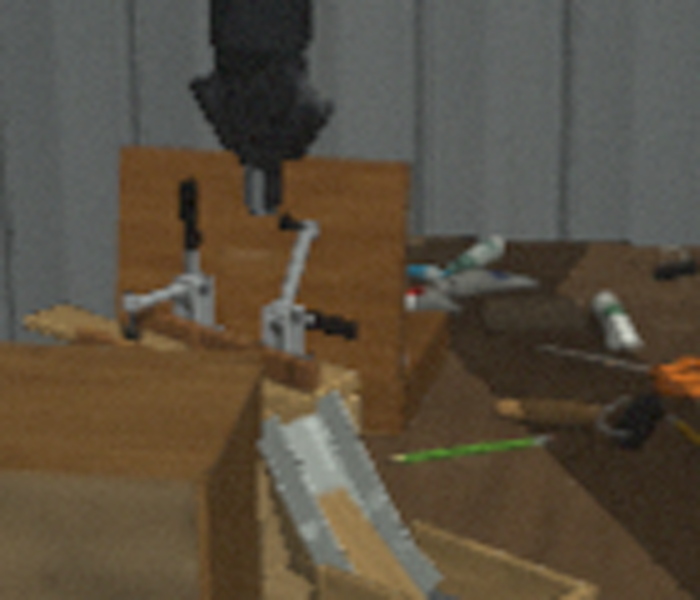

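The slat is sliding down the chute on its own, at about (360,540). I'll move the arm up and back, then wait.

Call:
{"method": "servo_tool", "body": {
  "rows": [
    [[-0.5,-1.5,1.0],0,0],
    [[-1.0,-2.5,0.5],0,0],
    [[-1.0,-3.0,0],0,0],
    [[-1.0,-3.0,0],0,0],
    [[-1.0,-3.0,0],0,0]
  ]
}}

```text
clock: 12.88
eef_pos: [477.6, -234.5, 312.4]
tcp_rot: [-3.14, 0.0, 0.963]
contact_force: [0.7, -0.6, -0.5]
opening: -0.0
```

Call:
{"method": "servo_tool", "body": {
  "rows": [
    [[-1.0,-3.0,0],0,0],
    [[-1.0,-3.0,0],0,0],
    [[-1.0,-3.0,0],0,0],
    [[-0.5,-1.5,0],0,0],
    [[0,0,0],0,0]
  ]
}}

```text
clock: 13.3
eef_pos: [442.0, -341.2, 312.1]
tcp_rot: [-3.14, 0.001, 0.959]
contact_force: [0.2, 0.3, -0.4]
opening: -0.0
```

```bash
python3 - <<'E'
exec(open('st.py').read())
for n in('side','top'):
    g=cam(n); save(g,n+'10.png',5,(190,130,330,250) if n=='side' else (220,150,370,280))
    if n=='top': G=g
w=L(cloud(G)); m=(w[...,0]<-104)&(w[...,0]>-241)&(abs(w[...,1])<45)&(w[...,2]<60)
R=G['frame'].astype(int); wood=m&((R[...,0]-R[...,2])>25)
print(wood.sum(),np.median(w[wood],0),np.percentile(w[wood],[2,98],axis=0))
E
```

```text
t 13.3 L [  86.  -242.9  312.1] Fl [ 0.   0.4 -0.4] mag 0.6
477 [-185.15272889    6.44167513   24.93257069] [[-238.47934552  -14.98163623   17.60101696]
 [-133.0476102    28.25939655   32.08010331]]
```

View pics/side10.png

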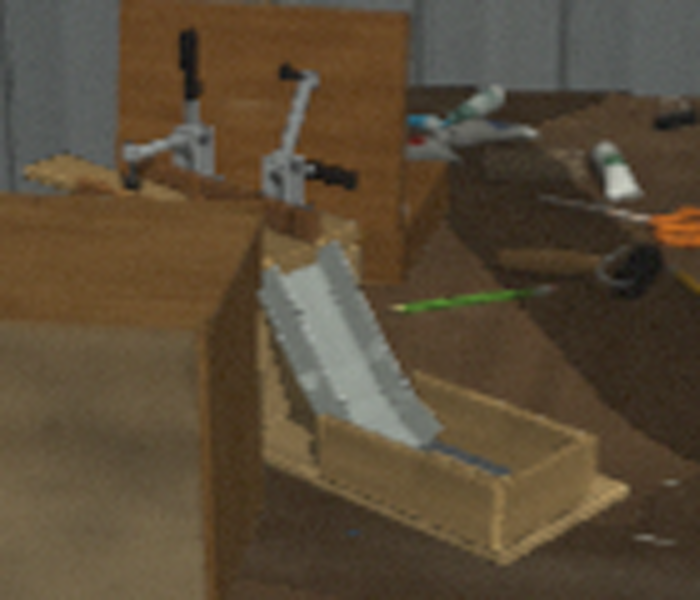

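View pics/top10.png

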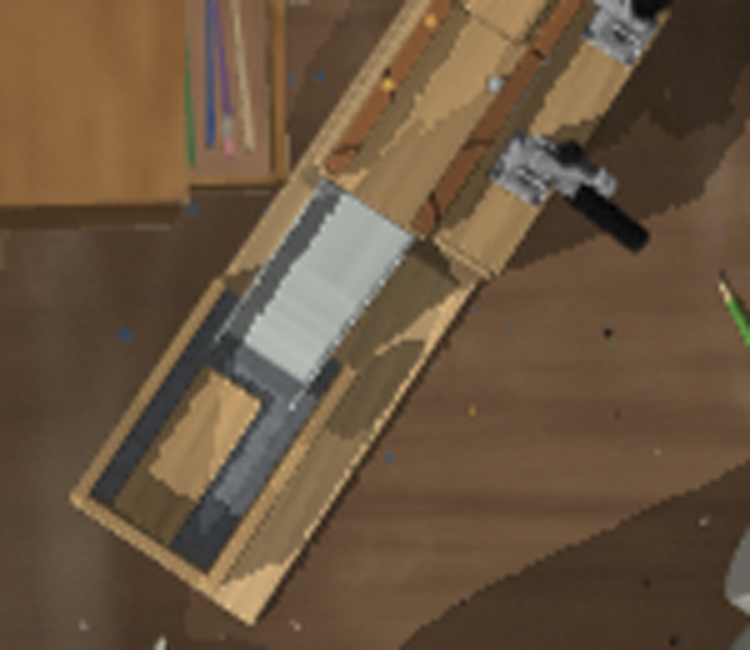

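The slat lies flat in the tray at (190,455), with its top at about 25 mm. The cut clamp is open and the stock clamp shut. I'll let things settle briefly, check again, then hand in.

Call:
{"method": "servo_tool", "body": {
  "rows": [
    [[0,0,0],0,0],
    [[0,0,0],0,0],
    [[0,0,0],0,0],
    [[0,0,0],0,0],
    [[0,0,0],0,0]
  ]
}}

```text
clock: 13.82
eef_pos: [443.9, -338.1, 313.7]
tcp_rot: [3.141, -0.0, 0.963]
contact_force: [0.6, -0.2, -0.5]
opening: 0.004
```

```bash
python3 - <<'E'
exec(open('st.py').read())
G=cam('top'); w=L(cloud(G)); m=(w[...,0]<-104)&(w[...,0]>-241)&(abs(w[...,1])<45)&(w[...,2]<60)
R=G['frame'].astype(int); wood=m&((R[...,0]-R[...,2])>25)
print(np.median(w[wood],0))
a=load('top0')['frame'].astype(int); d=abs(a-R).max(-1)[140:320,20:215]; print('bystander diff px',(d>60).sum())
print(r.sign_off())
E
```

```text
t 13.82 L [  85.8 -239.3  313.7] Fl [ 0.6  0.2 -0.5] mag 0.8
[-185.51541886    6.6589869    25.17711143]
bystander diff px 0
the job is handed in; nothing more can be done
None
```

The job is done and handed in at about 14 s of the 51 s allowed; the hand-in reports no verdict.

- **Clamp:** I pushed the cut clamp's handle over with closed fingers until it snapped. Its arm then swung onto the fingers and pressed with about 8 N, so I backed off toward -y and it opened fully. The side view matches 2.0 rad.
- **Slide:** I pressed on the slat with 14–18 N until its rear end passed the guide, then 12–15 N to the ledge. That is more than the half that would have done past the guide. The highest total force I read was 18.1 N, under the 25 N limit. Early on the fingers slightly pressed the slat against the fence, and I corrected that.
- **Drop:** I lifted the fingers with the slat's centre about 14 mm past the ledge (estimated from the finger's position), and it slid down the chute untouched.

**Last checks:**
- **Slat:** it lies flat in the tray, centred at about x -185, y +6 mm, with its top at about 25 mm. It had not moved measurably between two looks about 0.5 s apart.
- **Clamps:** the last full pictures, about 0.5 s before hand-in, show the cut clamp open and the stock clamp shut.
- **Saw, rule and tape:** the picture area round them shows no change from the start. The pencil was not in that area, so I did not check it separately.
- **Arm:** it stood clear, touching nothing.

No check failed. The slat's position during the slide came from finger travel, the drop in drag at the guide and one side picture, because the arm hid it from the top camera.

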